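# Level the marble slab with a shim

### The arm

A 6-joint arm with a two-finger parallel gripper is mounted at the origin on a cart in front of the work surface, level with it; the furniture and walls round the work are solid. World frame = base frame: x ahead of the robot, y to its left, z up, the work surface at z = 0. Lengths are in mm, angles in rad, forces in N, time in s.
With the tool pointing down it reaches from about 300 to 775 mm from the base axis. Payload 14.6 kg.
Tool frame: the origin (TCP) lies midway between the tips of the shut fingers; the grasp point (between the pads) lies 19 mm behind it; y points along the fingers, x is the direction in which the jaws open and shut, and the axes are right-handed (so a half turn about y gives the same grasp; the last joint's range is limited). The gripper opens to 94 mm and grips with 3 to 60 N. Pads are 16 mm wide; open, the fingers measure 119 mm over their backs; the gripper's body (75 mm by 177 mm) begins 78 mm behind the grasp point.
Start: joints at [1.045, 0.3, 1.521, -0, 1.321, -0.067], TCP at [243.576, 493.113, 205.446] pointing down, gripper open.
Joint ranges: [-3.03, 3.03], [-0.79, 2.21], [0.23, 2.52], [-1.04, 4.18], [0, 3.07], [-2.55, 2.55]. Speed limits (rad/s): [2.22, 2.22, 2.57, 3.14, 3.14, 3.14].

### API

Orientations are given as [roll, pitch, yaw] about the fixed x, y, z axes, in that order (R = Rz(yaw) Ry(pitch) Rx(roll)).
In Python, from cell import manip gives the robot as it stands.
- The arm moves only by the tool servo_tool, never from a script. Its argument "commands" is a list of rows, each an object with "dp": the shift along the tool's x, y, z in mm, a list of three; "turn": the turn, a rotation vector about the tool's x, y, z in degrees, a list of three. A call has 1 to 5 rows; each row is the pose to reach, as a shift and turn from the pose measured when the call began, along the tool's axes at that moment; what a row does not reach only later rows make up. A row lasts 1/12 s, in which the tool goes at most 41.7 mm and 7.16 degrees, less where a joint would pass 70% of its speed; a pose out of reach is approached as far as the arm can. A call with a gripper value outside its range is refused whole. "grip" is the gripper command: -1 is fully open, 1 is shut, values between are in proportion, set as the call begins (left out, the last holds). The fingers move at their own pace and stop on an object; "force" is the grip in N (left out, the last holds). Time passes only in rows, so rows that repeat a pose let the fingers close. It gives the time, the measured TCP pose, the force and the opening at its end, in the units of the state.
- manip.read_state(): the state, without advancing time (a new reading comes with each control period).
- manip.camera(name): name is "scene" or "top" or "wrist"; returns a dict with "img" (420x560x3 uint8, red, green, blue), "depth" (420x560 float32, mm along the optical axis (not along the pixel's ray), 0 where there is no reading), "K" (3x3 intrinsics, pixels), "R" (3x3) and "t" (3): a world point X has camera coordinates R X + t; the wrist camera has in their place "hand_eye" (4x4, takes a point from camera to tool coordinates, whose origin is the TCP and whose axes are the tool frame's). Camera axes: x right, y down, z forward; pixel columns grow to the right and rows downward; lengths in mm; the calibration is good to about 2 mm. A picture is of the moment at which its call begins: read the wrist's pose just before it.
- manip.sign_off(): hands the job in, once; it reports no verdict.
The state is a dict: "clock": time; "joints": joint angles; "qd": joint speeds; "effort": joint torques, N m; "eef_pos": TCP position; "eef_rot": TCP orientation; "wrist_force": force on the tool from outside, world axes, zero at the start; "moment": the same for the moment, N m; "finger_gap": finger opening in mm.
Only numpy, scipy, OpenCV 4.12 (cv2) and the standard library are available. Lean on these libraries where they do the work, as an engineer would, in place of code of your own. Each camera call takes 0.05 s, during which the arm holds its last target.

### The job

The hinged marble slab sags at its near side. Pick up the wooden wedge shim and push it gently, thin end first, under the slab's near foot until the bubble of the yellow level on top is centred between its two black lines, then let go and leave the shim lying flat under the foot, holding the slab level. Do not touch or lift the slab with the hand or arm, never force the shim if it jams, keep the chocolates on the slab, and leave everything else on the counter where it stands.

Things in the scene. Friction and masses are not known exactly. Their poses are not given: they have to be found in the camera images.
- stand: Fixed dark steel base of the slab. Origin: on the counter straight below the slab's near foot, where the shim must go. Its x axis points level from foot to hinge (the way to push the shim), z up. The hinge axis runs along y at x = 200 mm, z = 40 mm. The base's plate and posts lie at x = 150 mm and more: the counter round the foot is clear.
- slab (a joint): Tilt of the pale marble slab about its hinge (rad): 0 level, negative near side low, -0.04 resting on its rubber rests (the start). It can be raised only to +0.015, where it meets a hard stop: a shim pushed on from there jams and the force shoots up. The slab weighs about 1 kg; the shim takes 5 to 15 N to push, more if pressed on the counter.
- bubble (a joint): Bubble in the yellow spirit level on the slab (m): 0 centred, positive towards the hinge (near side still low; 0.024 at the start), negative towards the near edge (too high). 0.6 mm per mrad of tilt. Level 126 x 34 x 20 mm, along the stand's x, on the slab's right half; vial green, bubble white, 18 mm long, the two black lines 23 mm apart.
- slab_front (a point): Middle of the slab's near upper edge, 212 mm from the hinge axis (12 mm nearer than the foot); 52 mm above the counter when level. Slab 240 x 190 x 18 mm, with the level fast on its top and two chocolates loose on it.
- shim_grip (a point): Centre of the grip block of the loose light-wood wedge shim (80 g). Block 50 mm long (x), 30 wide (y), 28 high, with a small red mark; take it across its width. Point 14 mm above the flat underside; x axis towards the thin end, z up.
- shim_tip (a point): Middle of the shim's thin end, on its underside, 120 mm ahead of the grip centre along x. The blade between is 95 mm long and 30 mm wide, its upper face sloping evenly from 21 mm thick at the block to 2 mm at this end (0.2 mm per mm). Friction holds it under load when let go.
- shim: The shim as a whole; origin on its underside, half-way along its 145 mm length.
- tape_roll: Brown tape roll, 77 mm across, 19 mm high, lying loose; origin at its underside's centre.
- cocoa_tin: Round green tin with gold lid, 68 mm across, 91 mm high; origin at its underside's centre.
- date_stamp: Wooden hand stamp, 30 x 50 x 68 mm, standing; origin at its underside's centre.
- gift_cube: Small purple wrapped box, 64 x 64 x 56 mm; origin at its underside's centre.
- mallet: Beech mallet, 189 mm long, lying; origin at its underside's centre.
- leg (a point): Lower end of the short steel leg (22 mm across) under the middle of the slab's near edge, 22 mm above the counter when level. From it sticks a white rounded foot, 8 mm radius, on the leg's axis. How far it is screwed out differs each time and is not measured: its lowest point is 11 to 17 mm above the counter when level, 3 to 9 mm at the start. It stays as set.
- praline: Round dark praline with a nut on top, 36 mm across, 27 mm high, standing loose on the slab's left half; origin at its underside's centre.
- square: Flat chocolate piece, 48 x 56 x 15 mm, lying loose on the slab's left half behind the praline; origin at its underside's centre.
- bean_jar: Big fixed glass jar with a wooden lid, 216 mm across, 237 mm high, on the left of the counter; origin at its underside's centre. An obstacle: keep the arm clear of it.
- ribbon_stand: Fixed ribbon stand with three spools, 215 x 240 mm, 172 mm high, on the right of the counter; origin at its underside's centre. An obstacle.

How it is judged:
By the outcome, as a careful person would: the job done as asked, in the order asked, and still so for the second after the job is handed in, with the robot touching nothing.
It also fails if it takes over 67 s, if anything falls off the work surface, if the arm or the gripper's body presses on something with over 40 N, if the wrist force passes 120 N, or if a joint passes its speed limit or range.

## Working session

There is one attempt and no reset: what is moved stays moved. The work goes in short steps, Python scripts to look and compute and a tool call to move; the robot and the scene stay as the last step left them, time stands still between calls to the robot, and variables do not carry over. Pictures are saved under pics/ and viewed, and the job is handed in when it is done.

Besides the shell and the picture viewer there is one more tool, called after "Request:" as a command line: name --argument value ..., lists and objects as JSON in quotes. servo_tool: Moves the arm, as the interface text tells. Its arguments: {"type":"object","properties":{"commands":{"type":"array","items":{"type":"object","properties":{"dp":{"type":"array","items":{"type":"number"}},"turn":{"type":"array","items":{"type":"number"}}}}},"grip":{"type":"number"},"force":{"type":"number"}},"required":["commands"]}

```bash
ls; mkdir -p pics; python3 - <<'E'
from cell import manip
import cv2,pickle
print(manip.read_state())
for n in ("scene","top"):
    c=manip.camera(n); cv2.imwrite(f"pics/{n}0.png",c["img"][:,:,::-1]); pickle.dump(c,open(f"{n}0.pkl","wb")); print(c["K"],c["R"],c["t"])
E
```

```text
pics
{'clock': 0.0, 'joints': array([ 1.04541607e+00,  3.00466240e-01,  1.52157626e+00, -4.50919287e-06,
        1.32072015e+00, -6.66044202e-02]), 'qd': array([-3.56777041e-04, -2.86286653e-04, -6.99558446e-04, -7.13692822e-04,
       -8.78141186e-04,  9.41414361e-05]), 'effort': array([-1.31389224e-04, -5.31805015e+01, -3.52739990e+01,  7.08533311e-02,
        2.43817322e-02, -7.88016428e-05]), 'eef_pos': array([243.43984377, 492.89336351, 204.89104122]), 'eef_rot': array([-1.57072282e+00,  1.16769538e-03,  1.11202165e+00]), 'wrist_force': array([ 0.01993751,  0.9333621 , -0.40947405]), 'moment': array([-0.00105299,  0.01600239, -0.0202639 ]), 'finger_gap': 93.60760525987513}
[[433.68537162   0.         278.89864427]
 [  0.         433.68537162 214.4837002 ]
 [  0.           0.           1.        ]] [[ 0.89834351 -0.43871584  0.0225242 ]
 [-0.21060518 -0.47511241 -0.85434984]
 [ 0.38551833  0.76275593 -0.51920999]] [-472.20874228  225.28840595 1150.40091241]
[[418.56443669   0.         279.8697787 ]
 [  0.         418.56443669 209.87633467]
 [  0.           0.           1.        ]] [[ 0.03049715 -0.99952541  0.00434524]
 [-0.99435895 -0.03078078 -0.10150278]
 [ 0.10158835 -0.00122518 -0.99482577]] [  63.77603527  589.06952303 1272.15023698]
```

View pics/scene0.png

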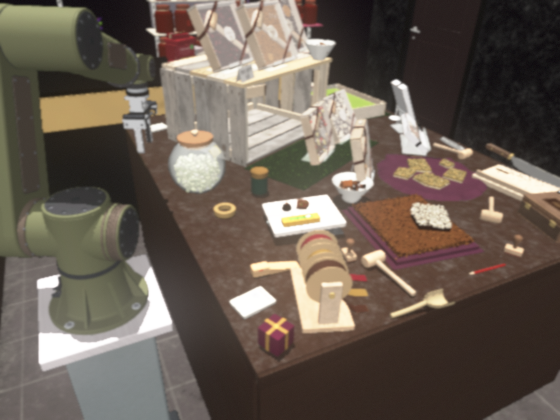

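View pics/top0.png

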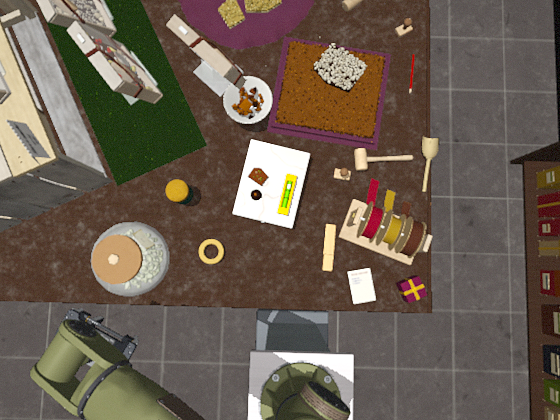

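```bash
python3 - <<'E'
import cv2
t=cv2.imread("pics/top0.png")
cv2.imwrite("pics/top0a.png",cv2.resize(t[135:235,225:325],None,fx=6,fy=6,interpolation=cv2.INTER_CUBIC))
cv2.imwrite("pics/top0b.png",cv2.resize(t[215:280,295:365],None,fx=8,fy=8,interpolation=cv2.INTER_CUBIC))
s=cv2.imread("pics/scene0.png")
cv2.imwrite("pics/s0a.png",cv2.resize(s[185:295,235:355],None,fx=5,fy=5,interpolation=cv2.INTER_CUBIC))
E
```

```text
(no output)
```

View pics/top0a.png

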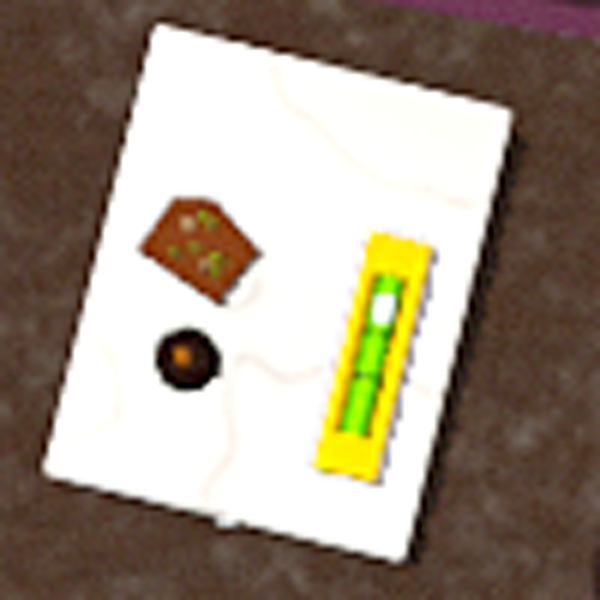

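View pics/top0b.png

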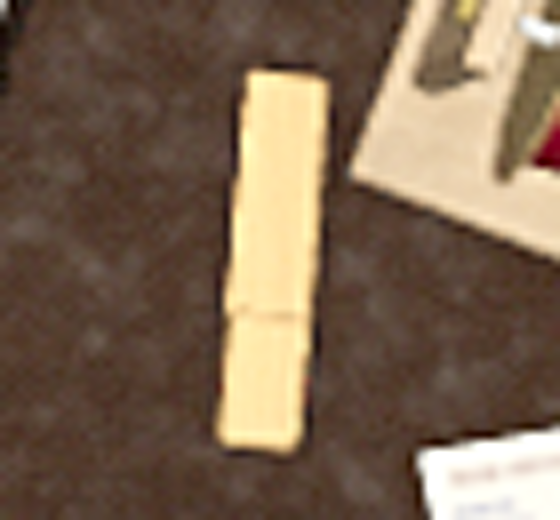

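View pics/s0a.png

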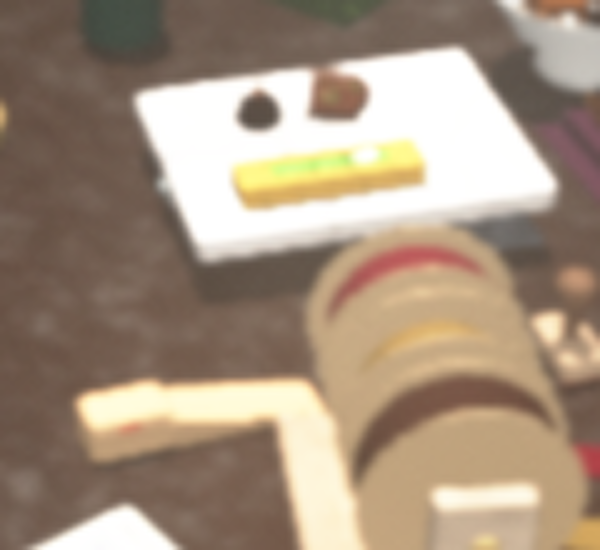

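```bash
cat > h.py <<'E'
import numpy as np,pickle
def ray(c,u,v,z):
    K,R,t=c["K"],c["R"],c["t"]
    d=R.T@np.linalg.solve(K,[u,v,1.]); o=-R.T@t
    return o+d*(z-o[2])/d[2]
E
python3 - <<'E'
from h import *
c=pickle.load(open("top0.pkl","rb"))
f=lambda x,y,s,ox,oy,z: ray(c,(x+.5)/s-.5+ox,(y+.5)/s-.5+oy,z)
def A(x,y,z): return f(x,y,6,225,135,z)
def B(x,y,z): return f(x,y,8,295,215,z)
nl,nr,fl,fr=A(45,472,43.5),A(405,560,43.5),A(155,22,53),A(512,112,53)
print(nl,nr,fl,fr)
front=(nl+nr)/2; far=(fl+fr)/2
d=(far-front)[:2]; print("len",np.hypot(*d),"yaw",np.degrees(np.arctan2(d[1],d[0])))
w=(nl-nr)[:2]; print("w",np.hypot(*w),np.degrees(np.arctan2(-w[0],w[1])))
print("front",front)
print("bump",A(228,520,43))
tl,tr,bl,br=B(246,70,2),B(329,78,2),B(218,445,28),B(300,448,28)
print(tl,tr,bl,br)
e=((tl+tr)-(bl+br))[:2]/2; print("len",np.hypot(*e),np.degrees(np.arctan2(e[1],e[0])))
jl,jr=B(225,308,28),B(310,318,28)
print("junction",jl,jr,"blockcentre",(jl+jr+bl+br)/4, "w",np.hypot(*(tl-tr)[:2]),np.hypot(*(bl-br)[:2]))
E
```

```text
[570.47363193 228.35330358  43.5       ] [531.04587125  42.74994751  43.5       ] [805.32062504 180.20031881  53.        ] [763.64507705  -5.81396332  53.        ]
len 238.67347295668273 yaw -11.689826281617236
w 189.74497119954114 -11.993073572842443
front [550.75975159 135.55162554  43.5       ]
bump [548.76494187 133.8300666   43.        ]
[551.3554287  -63.41892117   2.        ] [549.19450925 -96.35044332   2.        ] [404.90303328 -52.59314261  28.        ] [404.71711038 -84.09596954  28.        ]
len 145.921933970168 -4.535930137475622
junction [457.29376698 -54.22810288  28.        ] [454.45992682 -87.06509059  28.        ] blockcentre [430.34345936 -69.49557641  28.        ] w 33.002344223366734 31.503375568841758
```

```bash
cat >> h.py <<'E'
from scipy.spatial.transform import Rotation as Ro
def Rt(s): return Ro.from_euler('xyz',s["eef_rot"]).as_matrix()
def go(pos,yawdeg,s=None):
    from cell import manip
    s=s or manip.read_state()
    R=Rt(s); T=Ro.from_euler('xyz',[-90,0,yawdeg],degrees=True).as_matrix()
    print("clock",round(s["clock"],2),"pos",s["eef_pos"].round(1),"rot",np.degrees(s["eef_rot"]).round(2),"gap",round(s["finger_gap"],1),"F",s["wrist_force"].round(1))
    print("dp",(R.T@(np.array(pos)-s["eef_pos"])).round(1),"turn",np.degrees(Ro.from_matrix(R.T@T).as_rotvec()).round(2))
def cloud(c):
    d=c["depth"]; v,u=np.indices(d.shape); K=c["K"]
    P=np.stack([(u-K[0,2])/K[0,0]*d,(v-K[1,2])/K[1,1]*d,d],-1)
    return (P-c["t"])@c["R"]
E
python3 - <<'E'
from h import *
for n in("top0","scene0"):
    c=pickle.load(open(n+".pkl","rb")); P=cloud(c); ok=c["depth"]>0
    def q(x0,x1,y0,y1,z0):
        m=ok&(P[...,0]>x0)&(P[...,0]<x1)&(P[...,1]>y0)&(P[...,1]<y1)&(P[...,2]>z0)&(P[...,2]<300)
        p=P[m]; print(n,len(p), p.min(0).round() if len(p) else '',p.max(0).round() if len(p) else '')
    q(380,480,-170,30,60); q(380,480,-170,30,30);q(380,480,-140,30,8);q(300,520,-300,-100,60);q(300,520,350,800,60)
    # block top
    q(400,460,-100,-40,20)
c=pickle.load(open("top0.pkl","rb"));P=cloud(c)
print(P[247+8,325],P[235,329],P[222,330],P[222,262],P[150,292])
E
```

```text
top0 0  
top0 32 [406. -80.  30.] [455. -56.  33.]
top0 263 [ 383. -140.    9.] [480. -52.  33.]
top0 825 [ 453. -300.   69.] [ 520. -142.  175.]
top0 4491 [322. 403.  74.] [520. 612. 242.]
top0 171 [406. -84.  21.] [458. -53.  33.]
scene0 0  
scene0 9 [405. -88.  30.] [443. -64.  32.]
scene0 290 [ 382. -140.    8.] [479. -55.  32.]
scene0 940 [ 448. -300.   76.] [ 520. -145.  172.]
scene0 2526 [315. 395.  60.] [519. 571. 237.]
scene0 156 [401. -93.  20.] [460. -55.  32.]
[451.55958242 -62.03843023  22.96484753] [514.49462124 -75.19599279   6.9449868 ] [555.97199204 -78.181649     2.1172633 ] [ 454.56591853   83.43639858 1325.08290465] [771.81568037  50.00402831  54.38270504]
```

```bash
python3 -c "
from h import *
go([380,250,205],63.7)
go([430,-69,205],63.7)"
```

```text
clock 0.1 pos [243.5 492.9 205. ] rot [-9.000e+01  6.000e-02  6.371e+01] gap 94.1 F [0.4 0.1 0.4]
dp [-1.573e+02  1.000e-01 -2.300e+02] turn [-0.    0.01 -0.06]
clock 0.1 pos [243.5 492.9 205. ] rot [-9.000e+01  6.000e-02  6.371e+01] gap 94.1 F [0.4 0.1 0.4]
dp [-4.212e+02  4.000e-01 -4.161e+02] turn [-0.    0.01 -0.06]
```

```bash
python3 -c "
from h import *
go([290,320,205],63.7)"
```

```text
clock 0.1 pos [243.5 492.9 205. ] rot [-9.000e+01  6.000e-02  6.371e+01] gap 94.1 F [0.4 0.1 0.4]
dp [-1.344e+02  1.000e-01 -1.183e+02] turn [-0.    0.01 -0.06]
```

Request:
servo_tool --commands '[{"dp": [-131, 0, -118], "turn": [0, 0, 0]}, {"dp": [-131, 0, -118], "turn": [0, 0, 0]}, {"dp": [-131, 0, -118], "turn": [0, 0, 0]}, {"dp": [-131, 0, -118], "turn": [0, 0, 0]}, {"dp": [-131, 0, -118], "turn": [0, 0, 0]}]' --grip -1 --force 25

```text
clock: 0.52
eef_pos: [291.8, 319.4, 204.9]
eef_rot: [-1.571, 0.002, 1.11]
wrist_force: [0.1, 0.6, 0.3]
finger_gap: 94.0
```

```bash
python3 -c "
from h import *
go([430,-69,205],85.5)"
```

```text
clock 0.52 pos [291.8 319.4 204.9] rot [-90.02   0.11  63.6 ] gap 94.0 F [0.1 0.6 0.3]
dp [-286.4    0.5 -296.5] turn [-1.00e-02 -2.19e+01 -1.20e-01]
```

Request:
servo_tool --commands '[{"dp": [-286, 0, -296], "turn": [0, -21.9, -0.1]}, {"dp": [-286, 0, -296], "turn": [0, -21.9, -0.1]}, {"dp": [-286, 0, -296], "turn": [0, -21.9, -0.1]}, {"dp": [-286, 0, -296], "turn": [0, -21.9, -0.1]}, {"dp": [-286, 0, -296], "turn": [0, -21.9, -0.1]}]'

```text
clock: 0.93
eef_pos: [354.2, 145.9, 205.4]
eef_rot: [-1.571, 0.0, 1.498]
wrist_force: [0.1, 0.2, -1.1]
finger_gap: 93.7
```

```bash
python3 -c "
from h import *
go([430,-69,180],85.5)"
```

```text
clock 0.93 pos [354.2 145.9 205.4] rot [-90.     0.    85.84] gap 93.7 F [ 0.1  0.2 -1.1]
dp [-208.8   25.4  -91.2] turn [-0.    0.34 -0.  ]
```

Request:
servo_tool --commands '[{"dp": [-209, 25, -91], "turn": [0, 0.3, 0]}, {"dp": [-209, 25, -91], "turn": [0, 0.3, 0]}, {"dp": [-209, 25, -91], "turn": [0, 0.3, 0]}, {"dp": [-209, 25, -91], "turn": [0, 0.3, 0]}, {"dp": [-209, 25, -91], "turn": [0, 0.3, 0]}]'

```text
clock: 1.35
eef_pos: [422.7, -50.3, 182.7]
eef_rot: [-1.571, 0.0, 1.493]
wrist_force: [1.1, 0.6, -0.0]
finger_gap: 94.3
```

Request:
servo_tool --commands '[{"dp": [-20, 2, -9], "turn": [0, 0, 0]}, {"dp": [-20, 2, -9], "turn": [0, 0, 0]}]'

```text
clock: 1.52
eef_pos: [430.8, -74.2, 179.8]
eef_rot: [-1.57, 0.0, 1.489]
wrist_force: [0.1, 0.7, 0.0]
finger_gap: 93.7
```

```bash
cat >> h.py <<'E'
def wrist(tag):
    from cell import manip
    import cv2
    s=manip.read_state(); c=manip.camera("wrist")
    H=np.array(c["hand_eye"]); R=Rt(s)
    Rwc=R@H[:3,:3]; twc=R@H[:3,3]+s["eef_pos"]
    c["R"]=Rwc.T; c["t"]=-Rwc.T@twc
    pickle.dump(c,open(tag+".pkl","wb")); cv2.imwrite(f"pics/{tag}.png",c["img"][:,:,::-1])
    return c,s
E
python3 -c "
from h import *
c,s=wrist('w1'); print(c['K'],-c['R'].T@c['t'])
go([430,-69,180],85.5)"
```

```text
[[343.22345768   0.         278.3992445 ]
 [  0.         343.22345768 206.66510611]
 [  0.           0.           1.        ]] [353.69204616 -67.45153227 360.28108696]
clock 1.57 pos [430.3 -72.4 180. ] rot [-8.994e+01 -2.000e-02  8.534e+01] gap 94.5 F [0.2 0.1 0.5]
dp [ 3.4 -0.   0.5] turn [-0.06 -0.16  0.02]
```

View pics/w1.png

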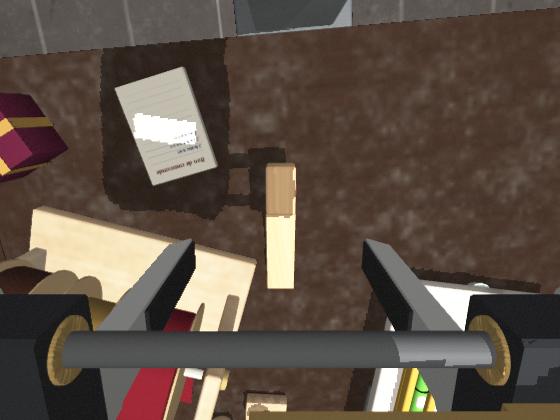

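```bash
python3 - <<'E'
from h import *
import cv2
c=pickle.load(open("w1.pkl","rb"))
B=[ray(c,u,v,z) for u,v,z in((267,163.5,28),(296,163.5,28),(267,213,28),(296,213,28),(268.5,288.5,2),(294.5,288.5,2),(481,286,10),(416,282,43.5))]
for b in B: print(b.round(1))
bc=sum(B[:4])/4; tip=(B[4]+B[5])/2; d=(tip-bc)[:2]; print(bc,tip,np.hypot(*d),np.degrees(np.arctan2(d[1],d[0])))
im=c["img"][:,:,::-1]
cv2.imwrite("pics/w1a.png",np.hstack([cv2.resize(im[155:295,250:310],None,fx=4,fy=4,interpolation=2),cv2.resize(im[260:320,400:500],None,fx=4,fy=9.333,interpolation=2)[:560]]))
E
```

```text
[400.3 -82.7  28. ]
[402.6 -54.6  28. ]
[450.1 -87.2  28. ]
[452.5 -58.1  28. ]
[548.6 -95.3   2. ]
[551.1 -65.3   2. ]
[560.8 144.7  10. ]
[531.   58.2  43.5]
[426.39739168 -70.63771937  28.        ] [549.82688175 -80.32311393   2.        ] 123.80890875449195 -4.486751439612754
```

View pics/w1a.png

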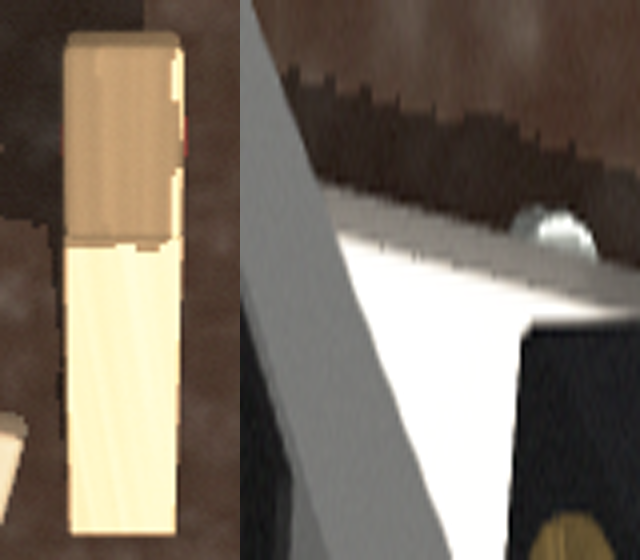

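```bash
python3 -c "
from h import *
c=pickle.load(open('w1.pkl','rb'))
for z in (0,10,30,43): print(ray(c,477.5,285,z))
go([429,-70.5,4],85.5)"
```

```text
[565.044695   146.66739945   0.        ]
[559.17836849 140.72429171  10.        ]
[547.44571549 128.83807623  30.        ]
[539.81949104 121.11203616  43.        ]
clock 1.57 pos [430.3 -72.4 180. ] rot [-8.994e+01 -2.000e-02  8.534e+01] gap 94.5 F [0.2 0.1 0.5]
dp [  1.8 176.    1.2] turn [-0.06 -0.16  0.02]
```

Request:
servo_tool --commands '[{"dp": [1.8, 41, 1.2], "turn": [0, -0.2, 0]}, {"dp": [1.8, 80, 1.2], "turn": [0, -0.2, 0]}, {"dp": [1.8, 115, 1.2], "turn": [0, -0.2, 0]}, {"dp": [1.8, 135, 1.2], "turn": [0, -0.2, 0]}, {"dp": [1.8, 140, 1.2], "turn": [0, -0.2, 0]}]'

```text
clock: 1.98
eef_pos: [427.2, -69.0, 37.1]
eef_rot: [-1.565, -0.001, 1.494]
wrist_force: [0.2, 0.2, -0.6]
finger_gap: 93.9
```

```bash
python3 -c "
from h import *
wrist('w2')
go([429,-70.5,4],85.5)"
```

```text
clock 2.03 pos [427.9 -69.3  38.2] rot [-8.972e+01 -6.000e-02  8.560e+01] gap 94.2 F [0.3 0.4 0.2]
dp [-1.2 34.2 -1.4] turn [-0.28  0.1   0.06]
```

View pics/w2.png

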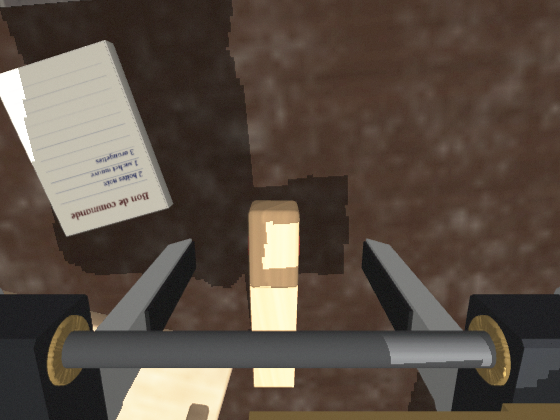

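```bash
python3 -c "
from h import *
c=pickle.load(open('w2.pkl','rb'))
B=[ray(c,*p,28) for p in((250,209),(299,209),(251,287),(299,287))]
print(np.round(B,1), sum(B)/4)
go([429,-70.5,3.5],85.5)"
```

```text
[[402.  -83.1  28. ]
 [404.2 -55.   28. ]
 [451.3 -87.4  28. ]
 [453.6 -58.1  28. ]] [427.77204236 -70.90417846  28.        ]
clock 2.03 pos [427.9 -69.3  38.2] rot [-8.972e+01 -6.000e-02  8.560e+01] gap 94.2 F [0.3 0.4 0.2]
dp [-1.2 34.7 -1.4] turn [-0.28  0.1   0.06]
```

Request:
servo_tool --commands '[{"dp": [-1.2, 15, -1], "turn": [-0.3, 0.1, 0]}, {"dp": [-1.2, 27, -1], "turn": [-0.3, 0.1, 0]}, {"dp": [-1.2, 34, -1], "turn": [-0.3, 0.1, 0]}, {"dp": [-1.2, 34, -1], "turn": [-0.3, 0.1, 0]}, {"dp": [-1.2, 34, -1], "turn": [-0.3, 0.1, 0]}]'

```text
clock: 2.45
eef_pos: [429.2, -70.4, 5.2]
eef_rot: [-1.572, -0.001, 1.493]
wrist_force: [0.3, -0.1, 0.3]
finger_gap: 94.1
```

Request:
servo_tool --commands '[{"dp": [0, 0, 0]}, {"dp": [0, 0, 0]}, {"dp": [0, 0, 0]}, {"dp": [0, 0, 0]}, {"dp": [0, 0, 0]}]' --grip 1 --force 30

```text
$.commands[0]: bad value
```

Request:
servo_tool --commands '[{"dp": [0, 0, 0]}, {"dp": [0, 0, 0]}, {"dp": [0, 0, 0]}, {"dp": [0, 0, 0]}, {"dp": [0, 0, 0]}]'

```text
$.commands[0]: bad value
```

Request:
servo_tool --commands '[{"dp": [0, 1, 0], "turn": [0, 0, 0]}, {"dp": [0, 1, 0], "turn": [0, 0, 0]}, {"dp": [0, 1, 0], "turn": [0, 0, 0]}, {"dp": [0, 1, 0], "turn": [0, 0, 0]}, {"dp": [0, 1, 0], "turn": [0, 0, 0]}]' --grip 1 --force 30

```text
clock: 2.87
eef_pos: [429.3, -70.4, 4.4]
eef_rot: [-1.572, -0.001, 1.493]
wrist_force: [-0.2, -0.1, -0.2]
finger_gap: 64.2
```

Request:
servo_tool --commands '[{"dp": [0, 0, 0], "turn": [0, 0, 0]}, {"dp": [0, 0, 0], "turn": [0, 0, 0]}, {"dp": [0, 0, 0], "turn": [0, 0, 0]}, {"dp": [0, 0, 0], "turn": [0, 0, 0]}, {"dp": [0, 0, 0], "turn": [0, 0, 0]}]'

```text
clock: 3.28
eef_pos: [429.3, -70.4, 4.4]
eef_rot: [-1.572, -0.001, 1.493]
wrist_force: [-0.4, -0.7, -0.8]
finger_gap: 30.7
```

Request:
servo_tool --commands '[{"dp": [0, 0, 0], "turn": [0, 0, 0]}, {"dp": [0, -10, 0], "turn": [0, 0, 0]}, {"dp": [0, -25, 0], "turn": [0, 0, 0]}, {"dp": [0, -45, 0], "turn": [0, 0, 0]}, {"dp": [0, -60, 0], "turn": [0, 0, 0]}]'

```text
clock: 3.7
eef_pos: [429.3, -70.5, 66.2]
eef_rot: [-1.573, -0.001, 1.493]
wrist_force: [1.0, -0.2, -0.5]
finger_gap: 29.5
```

```bash
python3 -c "
from h import *
wrist('w3')
go([385,20,62],80)"
```

```text
clock 3.75 pos [430.5 -70.8  68.4] rot [-90.33  -0.    85.53] gap 29.5 F [ 1.2 -0.9  2.7]
dp [86.9  6.1 52.5] turn [0.33 5.53 0.02]
```

View pics/w3.png

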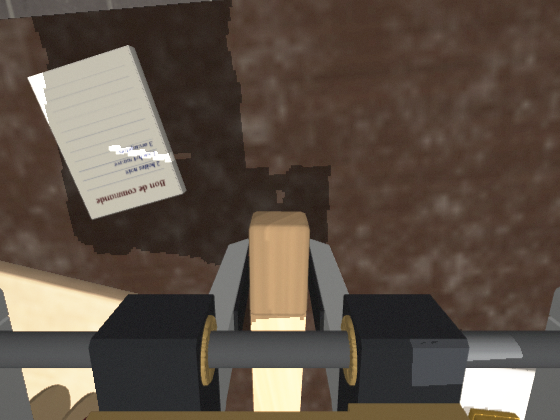

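The shim is held and lifted (block at px (279,262), centred between the pads). Next I swing it to the slab, pulled back from its corner.

Request:
servo_tool --commands '[{"dp": [15, 5, 35], "turn": [0.3, 2, 0]}, {"dp": [50, 6, 52], "turn": [0.3, 4, 0]}, {"dp": [87, 6, 52], "turn": [0.3, 5.5, 0]}, {"dp": [87, 6, 52], "turn": [0.3, 5.5, 0]}, {"dp": [87, 6, 52], "turn": [0.3, 5.5, 0]}]'

```text
clock: 4.17
eef_pos: [385.5, 21.3, 62.3]
eef_rot: [-1.572, -0.0, 1.4]
wrist_force: [-0.8, -0.5, -0.8]
finger_gap: 29.5
```

```bash
python3 -c "
from h import *
go([385,170,40],78.15)"
```

```text
clock 4.17 pos [385.5  21.3  62.3] rot [-9.005e+01 -3.000e-02  8.023e+01] gap 29.5 F [-0.8 -0.5 -0.8]
dp [146.5  22.3  25.7] turn [0.05 2.08 0.03]
```

Request:
servo_tool --commands '[{"dp": [35, 22, 25], "turn": [0, 2, 0]}, {"dp": [75, 22, 25], "turn": [0, 2, 0]}, {"dp": [110, 22, 25], "turn": [0, 2, 0]}, {"dp": [146, 22, 25], "turn": [0, 2, 0]}, {"dp": [146, 22, 25], "turn": [0, 2, 0]}]'

```text
clock: 4.58
eef_pos: [386.8, 173.0, 40.5]
eef_rot: [-1.573, -0.002, 1.368]
wrist_force: [0.9, -0.0, -0.3]
finger_gap: 29.8
```

```bash
python3 -c "
from h import *
import cv2
from cell import manip
wrist('w4')
for n in('top','scene'):
  c=manip.camera(n); pickle.dump(c,open(n+'1.pkl','wb')); cv2.imwrite('pics/'+n+'1.png',c['img'][:,:,::-1])
im=cv2.imread('pics/top1.png'); cv2.imwrite('pics/top1a.png',cv2.resize(im[150:270,210:330],None,fx=5,fy=5,interpolation=2))
go([420.6,162.9,8],78.15)"
```

```text
clock 4.73 pos [385.6 168.6  40.1] rot [-9.002e+01  1.000e-02  7.824e+01] gap 29.7 F [-1.2 -0.4 -0.8]
dp [  1.6  32.1 -35.4] turn [ 0.02  0.09 -0.01]
```

View pics/top1a.png

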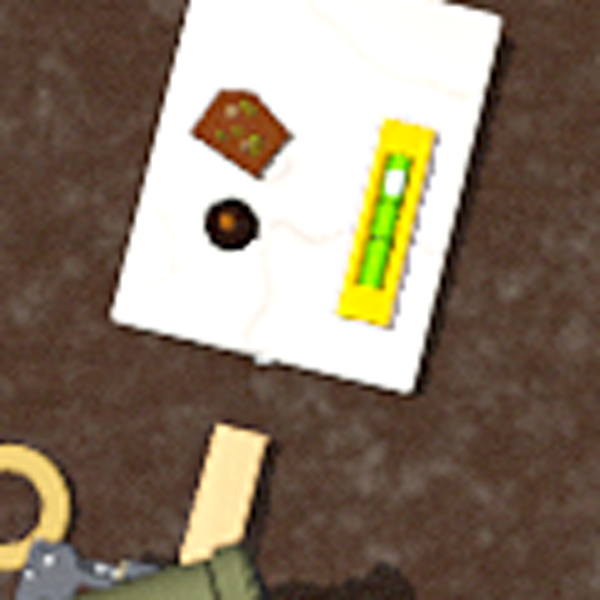

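View pics/w4.png

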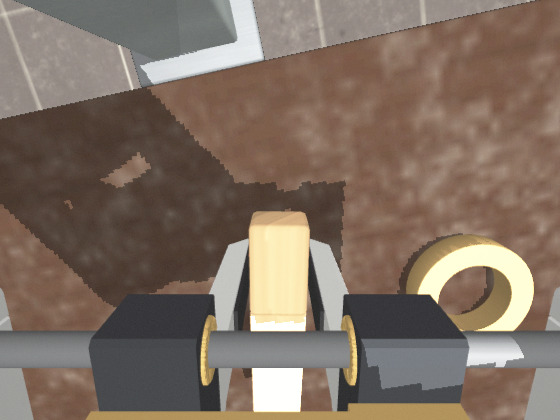

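View pics/scene1.png

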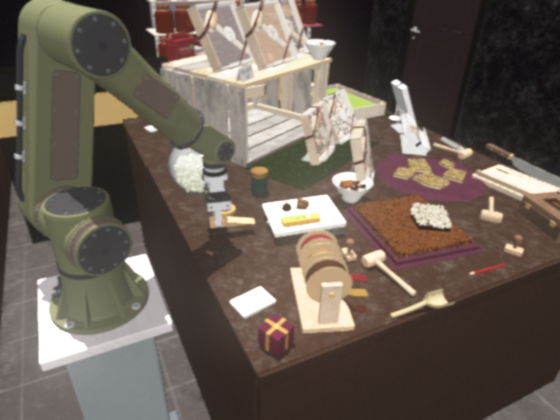

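```bash
python3 - <<'E'
from h import *
c=pickle.load(open("top1.pkl","rb"))
f=lambda x,y,z: ray(c,(x+.5)/5-.5+210,(y+.5)/5-.5+150,z)
nl,nr=f(112,320,43.5),f(412,393,43.5); fr=(nl+nr)/2
w=nl-nr; yaw=np.degrees(np.arctan2(-w[0],w[1]));print(fr,yaw,f(262,359,35))
tip=(f(217,425,38)+f(271,437,38))/2; print("tip",tip)
left=f(217,425,38)-f(181,560,38+0); print("edge yaw approx (slope ignored)",np.degrees(np.arctan2(left[1],left[0])))
a=np.radians(-11.85); u=np.array([np.cos(a),np.sin(a)]); n=np.array([-u[1],u[0]])
print("lateral tip vs front",n@(tip-fr)[:2],"lateral grip vs front",n@(np.array([385.6,168.6])-fr[:2]), "ahead", u@(fr-tip)[:2])
print("tip predicted by grip",np.array([385.6,168.6])+120*u)
E
```

```text
[549.77779564 135.77251314  43.5       ] -11.932060692611264 [548.83301923 135.9291227   35.        ]
tip [503.97449794 145.31519903  38.        ]
edge yaw approx (slope ignored) -12.8421061466435
lateral tip vs front -0.06639869747327398 lateral grip vs front -1.5860568216530728 ahead 46.786755881280925
tip predicted by grip [503.04262715 143.95797638]
```

Request:
servo_tool --commands '[{"dp": [1.5, 10, -15], "turn": [0, 0.1, 0]}, {"dp": [1.5, 22, -25], "turn": [0, 0.1, 0]}, {"dp": [1.5, 30, -28], "turn": [0, 0.1, 0]}, {"dp": [1.5, 33, -28], "turn": [0, 0.1, 0]}, {"dp": [1.5, 35, -28], "turn": [0, 0.1, 0]}]'

```text
clock: 5.15
eef_pos: [412.8, 163.4, 4.6]
eef_rot: [-1.57, 0.001, 1.362]
wrist_force: [0.0, 0.2, 0.3]
finger_gap: 30.0
```

```bash
python3 -c "
from h import *
go([421,163.7,4.8],78.15)"
```

```text
clock 5.15 pos [412.8 163.4   4.6] rot [-8.994e+01  5.000e-02  7.805e+01] gap 30.0 F [0.  0.2 0.3]
dp [ 2.  -0.2 -8. ] turn [-0.06 -0.1  -0.05]
```

Request:
servo_tool --commands '[{"dp": [1.5, 0, -8], "turn": [0, -0.1, 0]}, {"dp": [1.5, 0, -16], "turn": [0, -0.1, 0]}, {"dp": [1.5, 0, -24], "turn": [0, -0.1, 0]}, {"dp": [1.5, 0, -30], "turn": [0, -0.1, 0]}, {"dp": [1.5, 0, -30], "turn": [0, -0.1, 0]}]'

```text
clock: 5.57
eef_pos: [443.7, 158.4, 4.8]
eef_rot: [-1.571, 0.0, 1.363]
wrist_force: [0.5, -0.4, -0.8]
finger_gap: 29.6
```

```bash
cat >> h.py <<'E'
def look(k):
    import cv2
    from cell import manip
    c=manip.camera('top'); pickle.dump(c,open(f'top{k}.pkl','wb'))
    im=c['img'][:,:,::-1]; cv2.imwrite(f'pics/top{k}.png',im)
    cv2.imwrite(f'pics/top{k}a.png',np.hstack([cv2.resize(im[150:250,220:320],None,fx=5,fy=5,interpolation=2),cv2.resize(im[168:218,272:300],None,fx=10,fy=10,interpolation=2)]))
E
python3 -c "
from h import *
look(2)
go([500,147,4.6],78.15)"
```

```text
clock 5.62 pos [442.9 158.5   4.6] rot [-8.996e+01  4.000e-02  7.812e+01] gap 29.5 F [-0.6  0.2 -1.1]
dp [  0.5  -0.1 -58.2] turn [-0.04 -0.03 -0.04]
```

View pics/top2a.png

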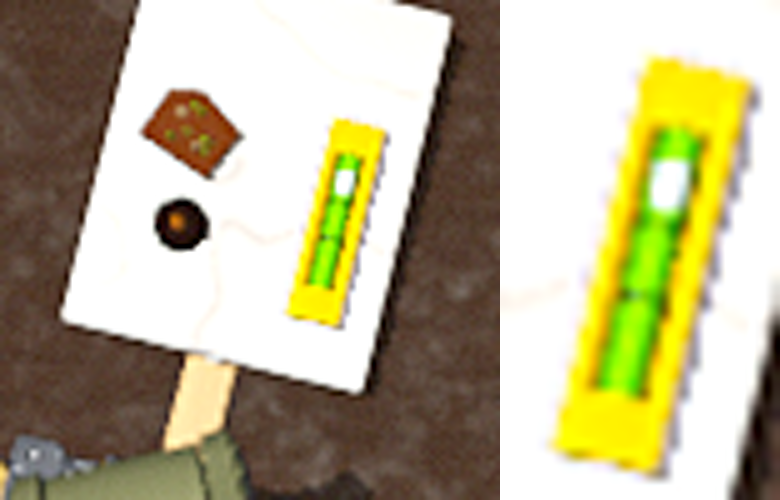

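Request:
servo_tool --commands '[{"dp": [0.2, 0, -3], "turn": [0, 0, 0]}, {"dp": [0.2, 0, -6], "turn": [0, 0, 0]}, {"dp": [0.2, 0, -9], "turn": [0, 0, 0]}, {"dp": [0.2, 0, -12], "turn": [0, 0, 0]}, {"dp": [0.2, 0, -15], "turn": [0, 0, 0]}]'

```text
clock: 6.03
eef_pos: [457.9, 155.5, 4.6]
eef_rot: [-1.57, 0.001, 1.364]
wrist_force: [-0.6, -0.8, 0.1]
finger_gap: 29.5
```

```bash
cat >> h.py <<'E'
def bub(k,dump=False):
    import cv2
    c=pickle.load(open(f'top{k}.pkl','rb'))
    a=np.radians(-11.9); u=np.array([np.cos(a),np.sin(a)]); n=np.array([-u[1],u[0]])
    # vial centre approx from picture px (286.6,195.0)
    p0=ray(c,287.0,195.0,70)[:2]
    s=np.arange(-80,80,0.5); w=np.arange(-3,3.1,1)
    S,W=np.meshgrid(s,w,indexing='ij')
    X=np.stack([p0[0]+S*u[0]+W*n[0],p0[1]+S*u[1]+W*n[1],np.full_like(S,70)],-1)@c["R"].T+c["t"]
    x=X@c["K"].T; m=(x[...,:2]/x[...,2:]).astype(np.float32)
    im=cv2.remap(c["img"],m[...,0],m[...,1],cv2.INTER_CUBIC).astype(float).mean(1)
    if dump:
        for i in range(0,len(s),6): print(s[i],im[i].round())
    # yellow ends: blue crosses 128 outside
    b=im[:,2]; core=(abs(s)<52)
    i0=np.where((s<-40)&(b>128))[0].max(); i1=np.where((s>48)&(b>128))[0].min()
    v=(abs(s)<46); wgt=np.clip(b-40,0,None)*v
    cen=(wgt*s).sum()/wgt.sum()
    mid=(s[i0]+s[i1])/2
    print(k,"ends",s[i0],s[i1],"mid",mid,"bubble",round(cen,2),"rel",round(cen-mid,2))
    return s,im
E
python3 -c "
from h import *
look(3)
bub(2,True);bub(3)
go([500,147,4.6],78.15)"
```

```text
-80.0 [255. 255. 255.]
-77.0 [255. 255. 255.]
-74.0 [255. 255. 255.]
-71.0 [255. 255. 255.]
-68.0 [255. 255. 255.]
-65.0 [255. 255. 255.]
-62.0 [251. 251. 254.]
-59.0 [238. 219. 162.]
-56.0 [254. 245.   1.]
-53.0 [255. 244.   0.]
-50.0 [255. 242.   0.]
-47.0 [255. 241.   0.]
-44.0 [255. 242.   0.]
-41.0 [255. 241.   0.]
-38.0 [215. 235.   0.]
-35.0 [130. 232.   0.]
-32.0 [126. 234.   0.]
-29.0 [129. 232.   0.]
-26.0 [129. 233.   0.]
-23.0 [134. 234.   0.]
-20.0 [131. 234.   0.]
-17.0 [125. 232.   0.]
-14.0 [133. 236.   0.]
-11.0 [132. 231.   0.]
-8.0 [100. 197.   7.]
-5.0 [110. 212.   2.]
-2.0 [135. 236.   0.]
1.0 [129. 235.   0.]
4.0 [134. 236.   0.]
7.0 [126. 232.   0.]
10.0 [131. 234.   0.]
13.0 [110. 210.   0.]
16.0 [ 93. 191.   2.]
19.0 [150. 231.  68.]
22.0 [214. 233. 209.]
25.0 [228. 237. 233.]
28.0 [233. 241. 238.]
31.0 [233. 241. 234.]
34.0 [220. 233. 221.]
37.0 [144. 231.  43.]
40.0 [119. 233.   0.]
43.0 [138. 227.   0.]
46.0 [222. 221.   0.]
49.0 [254. 243.   0.]
52.0 [255. 243.   0.]
55.0 [255. 239.   0.]
58.0 [255. 239.   0.]
61.0 [255. 237.   0.]
64.0 [255. 236.  44.]
67.0 [254. 246. 241.]
70.0 [254. 255. 255.]
73.0 [255. 255. 255.]
76.0 [255. 255. 255.]
79.0 [255. 255. 255.]
2 ends -59.0 65.5 mid 3.25 bubble 27.93 rel 24.68
3 ends -59.0 65.5 mid 3.25 bubble 27.93 rel 24.68
clock 6.08 pos [458.3 155.4   4.6] rot [-8.997e+01  4.000e-02  7.812e+01] gap 29.7 F [ 0.2  0.1 -0.1]
dp [  0.3  -0.  -42.5] turn [-0.03 -0.03 -0.04]
```

Request:
servo_tool --commands '[{"dp": [0, 0, -2.5], "turn": [0, 0, 0]}, {"dp": [0, 0, -5], "turn": [0, 0, 0]}, {"dp": [0, 0, -7.5], "turn": [0, 0, 0]}, {"dp": [0, 0, -10], "turn": [0, 0, 0]}, {"dp": [0, 0, -12], "turn": [0, 0, 0]}]'

```text
clock: 6.5
eef_pos: [469.2, 153.0, 4.3]
eef_rot: [-1.567, 0.001, 1.363]
wrist_force: [-11.6, 2.1, 7.0]
finger_gap: 29.9
```

```bash
python3 -c "
from h import *
look(4)
bub(4)
go([500,147,4.6],78.15)"
```

```text
4 ends -59.0 65.5 mid 3.25 bubble 27.29 rel 24.04
clock 6.55 pos [469.6 152.9   4.4] rot [-8.984e+01  7.000e-02  7.812e+01] gap 29.5 F [-3.2  0.9  0.2]
dp [  0.5  -0.3 -31. ] turn [-0.16 -0.03 -0.07]
```

Request:
servo_tool --commands '[{"dp": [0, 0, -2], "turn": [0, 0, 0]}, {"dp": [0, 0, -4], "turn": [0, 0, 0]}, {"dp": [0, 0, -6], "turn": [0, 0, 0]}, {"dp": [0, 0, -8], "turn": [0, 0, 0]}, {"dp": [0, 0, -10], "turn": [0, 0, 0]}]'

```text
clock: 6.97
eef_pos: [478.0, 151.1, 4.3]
eef_rot: [-1.565, 0.002, 1.364]
wrist_force: [-12.5, 2.6, 9.9]
finger_gap: 29.8
```

```bash
python3 -c "
from h import *
look(5)
bub(5)
go([500,147,4.6],78.15)"
```

```text
5 ends -59.0 65.5 mid 3.25 bubble 22.45 rel 19.2
clock 7.02 pos [478.6 151.    4.3] rot [-89.7    0.1   78.12] gap 29.6 F [-3.   1.3  0.8]
dp [  0.5  -0.4 -21.8] turn [-0.3  -0.03 -0.1 ]
```

Request:
servo_tool --commands '[{"dp": [0, 0, -2], "turn": [-0.1, 0, 0]}, {"dp": [0, 0, -4], "turn": [-0.2, 0, 0]}, {"dp": [0, 0, -6], "turn": [-0.2, 0, 0]}, {"dp": [0, 0, -8], "turn": [-0.2, 0, 0]}, {"dp": [0, 0, -10], "turn": [-0.2, 0, 0]}]'

```text
clock: 7.43
eef_pos: [487.0, 149.2, 4.3]
eef_rot: [-1.566, 0.002, 1.364]
wrist_force: [-13.1, 2.7, 10.9]
finger_gap: 29.7
```

```bash
python3 -c "
from h import *
look(6)
bub(6)
go([500,147,4.6],78.15)"
```

```text
6 ends -58.5 66.0 mid 3.75 bubble 16.8 rel 13.05
clock 7.48 pos [487.7 149.1   4.3] rot [-89.77   0.12  78.13] gap 29.7 F [-4.2  0.2  1.5]
dp [  0.5  -0.3 -12.5] turn [-0.23 -0.02 -0.12]
```

View pics/top6a.png

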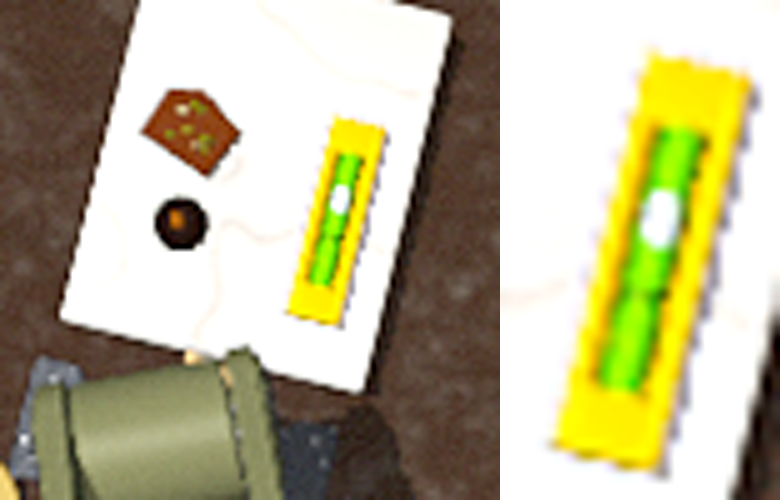

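Request:
servo_tool --commands '[{"dp": [0, 0, -2], "turn": [-0.1, 0, 0]}, {"dp": [0, 0, -4], "turn": [-0.2, 0, 0]}, {"dp": [0, 0, -6], "turn": [-0.2, 0, 0]}, {"dp": [0, 0, -8], "turn": [-0.2, 0, 0]}, {"dp": [0, 0, -10], "turn": [-0.2, 0, 0]}]'

```text
clock: 7.9
eef_pos: [496.1, 147.4, 4.3]
eef_rot: [-1.567, 0.003, 1.364]
wrist_force: [-14.3, 3.0, 10.9]
finger_gap: 30.1
```

```bash
python3 -c "
from h import *
look(7)
bub(7)
go([510,145,4.6],78.15)"
```

```text
7 ends -58.5 66.5 mid 4.0 bubble 11.98 rel 7.98
clock 7.95 pos [496.8 147.3   4.3] rot [-89.83   0.15  78.14] gap 29.6 F [-4.5  1.4  1.5]
dp [  0.5  -0.3 -13.4] turn [-0.17 -0.01 -0.15]
```

Request:
servo_tool --commands '[{"dp": [0, 0, -2], "turn": [-0.1, 0, 0.1]}, {"dp": [0, 0, -4], "turn": [-0.1, 0, 0.1]}, {"dp": [0, 0, -6], "turn": [-0.1, 0, 0.1]}, {"dp": [0, 0, -8], "turn": [-0.1, 0, 0.1]}, {"dp": [0, 0, -8], "turn": [-0.1, 0, 0.1]}]'

```text
clock: 8.37
eef_pos: [504.0, 145.8, 4.3]
eef_rot: [-1.568, 0.005, 1.364]
wrist_force: [-5.6, 1.5, 5.9]
finger_gap: 29.8
```

```bash
python3 -c "
from h import *
look(8)
s,im=bub(8)
for i in range(90,250,4): print(s[i],im[i].round())
go([510,145,4.6],78.15)"
```

```text
8 ends -58.5 66.5 mid 4.0 bubble 6.95 rel 2.95
-35.0 [143. 234.   0.]
-33.0 [104. 229.   0.]
-31.0 [124. 231.   0.]
-29.0 [123. 230.   0.]
-27.0 [126. 231.   0.]
-25.0 [133. 233.   0.]
-23.0 [134. 235.   0.]
-21.0 [131. 235.   0.]
-19.0 [124. 232.   0.]
-17.0 [123. 231.   0.]
-15.0 [130. 232.   0.]
-13.0 [131. 235.   0.]
-11.0 [130. 234.   0.]
-9.0 [122. 224.   0.]
-7.0 [100. 199.   0.]
-5.0 [ 85. 191.   0.]
-3.0 [111. 214.  17.]
-1.0 [177. 235. 152.]
1.0 [219. 239. 230.]
3.0 [230. 242. 234.]
5.0 [233. 242. 233.]
7.0 [228. 238. 227.]
9.0 [230. 237. 231.]
11.0 [228. 238. 231.]
13.0 [212. 234. 214.]
15.0 [164. 209. 146.]
17.0 [103. 186.  44.]
19.0 [ 88. 194.   0.]
21.0 [115. 224.   0.]
23.0 [132. 236.   0.]
25.0 [127. 232.   0.]
27.0 [129. 232.   0.]
29.0 [133. 234.   0.]
31.0 [127. 233.   0.]
33.0 [122. 232.   0.]
35.0 [127. 232.   0.]
37.0 [125. 232.   0.]
39.0 [125. 233.   0.]
41.0 [126. 234.   0.]
43.0 [115. 233.   0.]
clock 8.42 pos [504.1 145.8   4.3] rot [-89.85   0.26  78.14] gap 29.7 F [-4.3  0.2  4.3]
dp [ 0.5 -0.3 -5.9] turn [-0.15 -0.01 -0.26]
```

View pics/top8a.png

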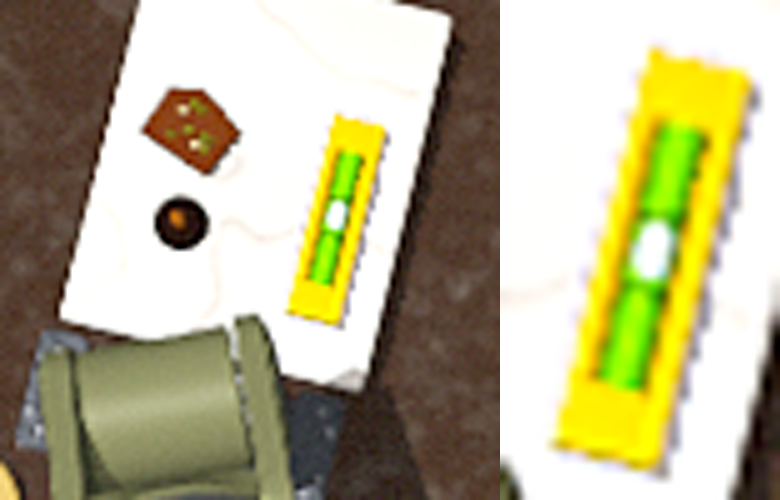

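Request:
servo_tool --commands '[{"dp": [0, 0, -1.2], "turn": [-0.1, 0, 0.1]}, {"dp": [0, 0, -2.4], "turn": [-0.1, 0, 0.1]}, {"dp": [0, 0, -3.6], "turn": [-0.1, 0, 0.1]}, {"dp": [0, 0, -3.6], "turn": [-0.1, 0, 0.1]}]'

```text
clock: 8.75
eef_pos: [506.8, 145.3, 4.4]
eef_rot: [-1.568, 0.007, 1.364]
wrist_force: [-7.5, 2.3, 5.3]
finger_gap: 30.1
```

```bash
cat >> h.py <<'E'
def bub2(k):
    s,im=bub(k)
    r,g,b=im.T
    from numpy import interp
    # vial ends: R-channel half crossing 190
    lo=[i for i in range(len(s)-1) if s[i]<-25 and r[i]>190>=r[i+1]][-1]; hi=[i for i in range(len(s)-1) if s[i]>35 and r[i]<=190<r[i+1]][0]
    f=lambda i:s[i]+0.5*(190-r[i])/(r[i+1]-r[i])
    bs=np.where((b>110)&(abs(s)<46))[0]
    # line darkness centroids: green deficit
    L=[]
    for c0 in(-6.5,16.5):
        m=abs(s-c0)<6; w=np.clip(222-g,0,None)*m*(1-np.clip(b/150,0,1)); L.append((w*s).sum()/w.sum())
    print("vial",round(f(lo),2),round(f(hi),2),"mid",round((f(lo)+f(hi))/2,2),"bubble edges",s[bs[0]],s[bs[-1]],(s[bs[0]]+s[bs[-1]])/2,"lines",np.round(L,2),round(sum(L)/2,2))
E
python3 -c "
from h import *
import cv2
from cell import manip
look(9)
for k in (2,6,7,8,9): bub2(k)
c=manip.camera('scene'); pickle.dump(c,open('scene9.pkl','wb')); cv2.imwrite('pics/s9.png',cv2.resize(c['img'][:,:,::-1][190:240,255:350],None,fx=8,fy=8,interpolation=2))
go([510,145,4.6],78.15)"
```

```text
2 ends -59.0 65.5 mid 3.25 bubble 27.93 rel 24.68
vial -37.24 44.82 mid 3.79 bubble edges 20.0 35.5 27.75 lines [-7.12 15.23] 4.06
6 ends -58.5 66.0 mid 3.75 bubble 16.8 rel 13.05
vial -36.37 45.49 mid 4.56 bubble edges 8.5 25.5 17.0 lines [-6.66   nan] nan
7 ends -58.5 66.5 mid 4.0 bubble 11.98 rel 7.98
vial -36.04 46.07 mid 5.01 bubble edges 4.0 19.5 11.75 lines [-6.13   nan] nan
8 ends -58.5 66.5 mid 4.0 bubble 6.95 rel 2.95
vial -35.96 46.22 mid 5.13 bubble edges -1.5 15.5 7.0 lines [-5.58 18.07] 6.24
9 ends -58.5 67.0 mid 4.25 bubble 5.15 rel 0.9
vial -35.9 46.25 mid 5.18 bubble edges -3.0 13.5 5.25 lines [-6.18 17.56] 5.69
clock 8.85 pos [506.9 145.2   4.3] rot [-89.83   0.38  78.15] gap 29.7 F [-8.3  2.   5.8]
dp [ 0.4 -0.3 -3.1] turn [-0.17 -0.   -0.38]h.py:65: RuntimeWarning: invalid value encountered in scalar divide
  m=abs(s-c0)<6; w=np.clip(222-g,0,None)*m*(1-np.clip(b/150,0,1)); L.append((w*s).sum()/w.sum())
```

View pics/s9.png

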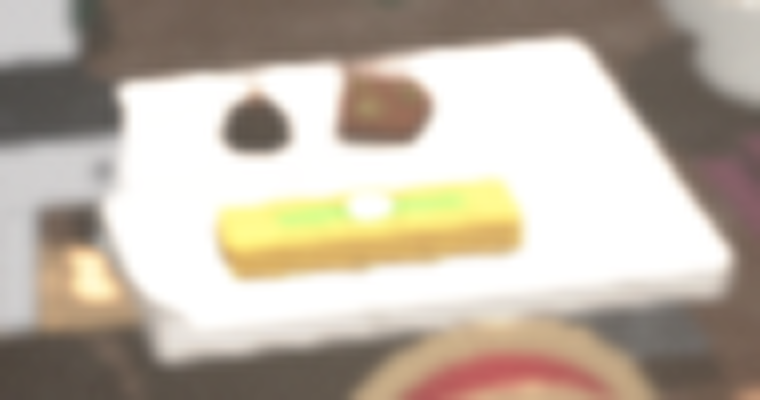

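View pics/top9a.png

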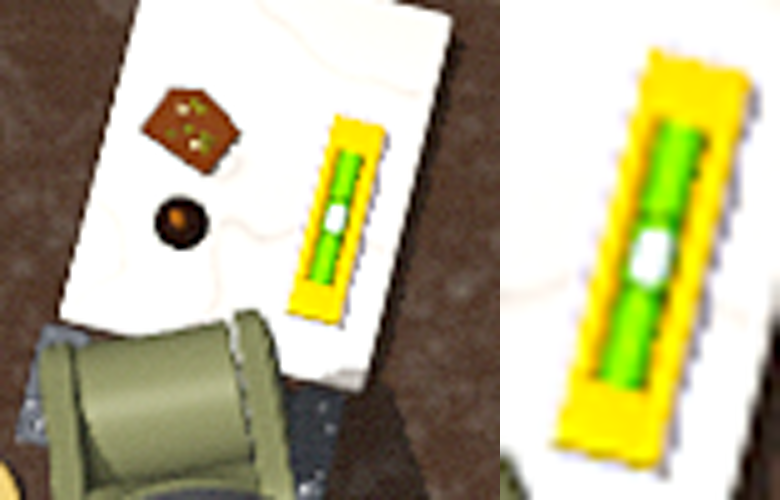

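Request:
servo_tool --commands '[{"dp": [0, 0, 0], "turn": [0, 0, 0]}, {"dp": [0, 0, 0], "turn": [0, 0, 0]}]'

```text
clock: 9.02
eef_pos: [506.9, 145.3, 4.4]
eef_rot: [-1.568, 0.007, 1.364]
wrist_force: [-3.6, 0.8, 1.6]
finger_gap: 29.9
```

Request:
servo_tool --commands '[{"dp": [0, 0, 0], "turn": [0, 0, 0]}, {"dp": [0, 0, 0], "turn": [0, 0, 0]}, {"dp": [0, 0, 0], "turn": [0, 0, 0]}, {"dp": [0, 0, 0], "turn": [0, 0, 0]}, {"dp": [0, 0, 0], "turn": [0, 0, 0]}]' --grip -0.2

```text
clock: 9.43
eef_pos: [506.9, 145.3, 4.4]
eef_rot: [-1.568, 0.007, 1.364]
wrist_force: [0.1, 1.0, 0.0]
finger_gap: 55.9
```

```bash
python3 -c "
from h import *
look(10)
bub2(10)
go([506.9,145.2,100],78.15)"
```

```text
10 ends -58.5 66.5 mid 4.0 bubble 5.14 rel 1.14
vial -35.9 46.23 mid 5.17 bubble edges -3.0 13.5 5.25 lines [-6.12 17.63] 5.75
clock 9.48 pos [506.9 145.3   4.4] rot [-89.83   0.37  78.15] gap 56.3 F [-0.5 -0.   0.2]
dp [ -0.7 -95.6   0.3] turn [-0.17  0.   -0.37]
```

Request:
servo_tool --commands '[{"dp": [0, -15, 2], "turn": [0, 0, 0]}, {"dp": [0, -45, 5], "turn": [0, 0, 0]}, {"dp": [0, -80, 10], "turn": [0, 0, 0]}, {"dp": [0, -110, 30], "turn": [0, 0, 0]}, {"dp": [0, -130, 65], "turn": [0, 0, 0]}]'

```text
clock: 9.9
eef_pos: [445.3, 159.3, 137.3]
eef_rot: [-1.571, 0.005, 1.363]
wrist_force: [0.1, 0.3, 1.8]
finger_gap: 56.5
```

Request:
servo_tool --commands '[{"dp": [0, -20, 35], "turn": [0, 0, 0]}, {"dp": [0, -40, 70], "turn": [0, 0, 0]}, {"dp": [0, -50, 80], "turn": [0, 0, 0]}, {"dp": [0, -50, 80], "turn": [0, 0, 0]}, {"dp": [0, -50, 80], "turn": [0, 0, 0]}]'

```text
clock: 10.32
eef_pos: [367.4, 176.2, 187.6]
eef_rot: [-1.573, 0.004, 1.363]
wrist_force: [0.5, 0.6, -0.5]
finger_gap: 56.3
```

```bash
python3 -c "
from h import *
import cv2
from cell import manip
look(11)
bub2(11)
wrist('w11')
c=manip.camera('scene'); cv2.imwrite('pics/s11.png',c['img'][:,:,::-1]);cv2.imwrite('pics/s11a.png',cv2.resize(c['img'][:,:,::-1][185:245,240:355],None,fx=6,fy=6,interpolation=2))
go([506.9,145.2,100],78.15)"
```

```text
11 ends -58.5 66.5 mid 4.0 bubble 5.12 rel 1.12
vial -35.9 46.27 mid 5.18 bubble edges -3.0 13.5 5.25 lines [-6.11 17.61] 5.75
clock 10.47 pos [367.5 175.7 186.2] rot [-89.94   0.34  78.04] gap 56.3 F [-0.3  0.1 -0.1]
dp [  -0.4   86.1 -142.8] turn [-0.06 -0.11 -0.34]
```

View pics/top11a.png

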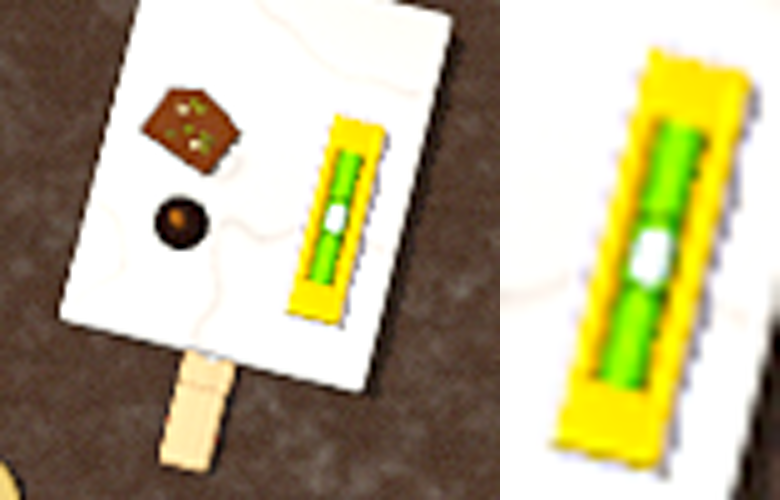

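View pics/w11.png

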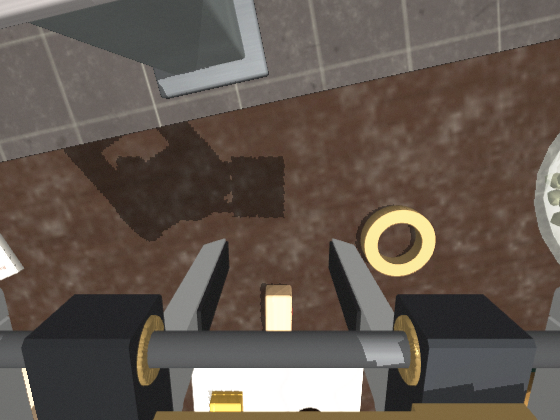

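View pics/s11a.png

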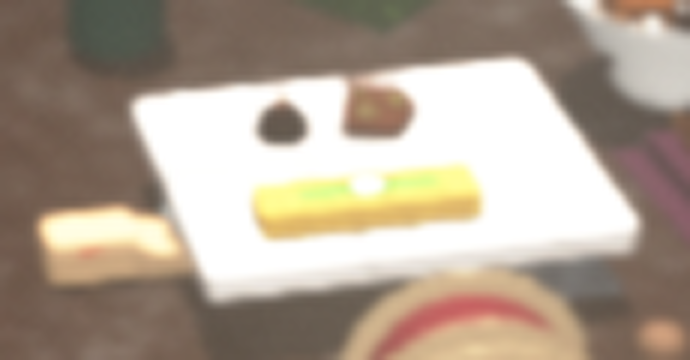

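```bash
python3 -c "
from h import *
c=pickle.load(open('top11.pkl','rb')); print(ray(c,287,195,70))
go([600,85,240],78.15)"
```

```text
[628.61679939  61.70921424  70.        ]
clock 10.47 pos [367.5 175.7 186.2] rot [-89.94   0.34  78.04] gap 56.3 F [-0.3  0.1 -0.1]
dp [ -40.9  -53.8 -246.2] turn [-0.06 -0.11 -0.34]
```

Request:
servo_tool --commands '[{"dp": [-5, -35, -15], "turn": [0, 0, 0]}, {"dp": [-15, -54, -45], "turn": [0, 0, 0]}, {"dp": [-30, -54, -85], "turn": [0, 0, 0]}, {"dp": [-45, -54, -125], "turn": [0, 0, 0]}, {"dp": [-57, -54, -160], "turn": [0, 0, 0]}]'

```text
clock: 10.88
eef_pos: [514.4, 85.0, 239.3]
eef_rot: [-1.569, 0.006, 1.361]
wrist_force: [0.9, 0.5, 0.8]
finger_gap: 56.4
```

Request:
servo_tool --commands '[{"dp": [0, 0, -35], "turn": [0, 0, 0]}, {"dp": [0, 0, -70], "turn": [0, 0, 0]}, {"dp": [0, 0, -100], "turn": [0, 0, 0]}, {"dp": [0, 0, -110], "turn": [0, 0, 0]}, {"dp": [0, 0, -110], "turn": [0, 0, 0]}]'

```text
clock: 11.3
eef_pos: [623.6, 60.6, 236.0]
eef_rot: [-1.565, 0.007, 1.359]
wrist_force: [-1.1, 0.4, -0.3]
finger_gap: 56.2
```

```bash
python3 -c "
from h import *
wrist('w12')
go([620,64,240],78.15)"
```

```text
clock 11.35 pos [622.4  61.3 236.6] rot [-89.7    0.41  77.92] gap 56.5 F [-0.8  0.1 -1.2]
dp [ 2.1 -3.4  2.9] turn [-0.3  -0.23 -0.41]
```

View pics/w12.png

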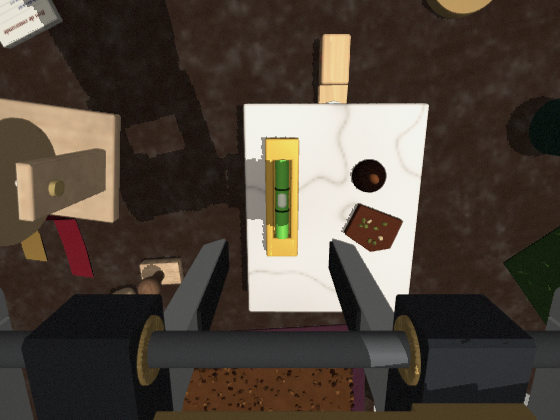

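```bash
python3 -c "
from h import *
import cv2
c=pickle.load(open('w12.pkl','rb'))['img'][:,:,::-1]
cv2.imwrite('pics/w12a.png',cv2.resize(c[150:250,262:304],None,fx=6,fy=6,interpolation=2))
p=c[:,279:286].astype(float).mean(1)
for r in range(158,242): print(r,p[r].round())
"
```

```text
158 [ 92. 206. 240.]
159 [ 60. 140. 168.]
160 [ 81. 202. 132.]
161 [ 62. 162.  93.]
162 [ 45. 123.  70.]
163 [ 42. 116.  66.]
164 [ 42. 116.  65.]
165 [ 40. 115.  64.]
166 [ 42. 116.  66.]
167 [ 42. 116.  66.]
168 [ 41. 116.  65.]
169 [ 42. 116.  65.]
170 [ 42. 115.  65.]
171 [ 41. 115.  65.]
172 [ 43. 116.  66.]
173 [ 42. 116.  66.]
174 [ 42. 116.  66.]
175 [ 42. 115.  65.]
176 [ 41. 115.  65.]
177 [ 42. 116.  66.]
178 [ 43. 116.  66.]
179 [ 43. 116.  66.]
180 [ 42. 115.  65.]
181 [ 42. 116.  65.]
182 [ 41. 115.  65.]
183 [ 41. 115.  64.]
184 [ 42. 115.  65.]
185 [ 42. 116.  65.]
186 [ 41. 116.  64.]
187 [ 42. 116.  65.]
188 [ 41. 115.  65.]
189 [14. 48. 25.]
190 [12. 33. 19.]
191 [ 38. 108.  60.]
192 [ 42. 115.  64.]
193 [ 60. 122.  84.]
194 [117. 144. 135.]
195 [135. 154. 151.]
196 [136. 155. 152.]
197 [133. 151. 150.]
198 [133. 151. 150.]
199 [134. 152. 150.]
200 [133. 151. 149.]
201 [133. 151. 149.]
202 [134. 152. 150.]
203 [133. 151. 149.]
204 [133. 152. 150.]
205 [129. 146. 145.]
206 [117. 137. 132.]
207 [ 76. 122.  94.]
208 [ 46. 115.  68.]
209 [ 42. 116.  66.]
210 [31. 86. 49.]
211 [ 7. 31. 14.]
212 [20. 67. 36.]
213 [ 41. 111.  63.]
214 [ 42. 116.  66.]
215 [ 41. 115.  65.]
216 [ 42. 115.  64.]
217 [ 41. 114.  64.]
218 [ 41. 115.  65.]
219 [ 41. 115.  64.]
220 [ 42. 115.  65.]
221 [ 42. 116.  65.]
222 [ 41. 114.  65.]
223 [ 42. 115.  65.]
224 [ 41. 115.  65.]
225 [ 52. 142.  80.]
226 [ 80. 208. 119.]
227 [ 84. 215. 125.]
228 [ 84. 215. 124.]
229 [ 84. 215. 125.]
230 [ 84. 215. 125.]
231 [ 83. 214. 124.]
232 [ 83. 214. 123.]
233 [ 83. 215. 124.]
234 [ 83. 214. 124.]
235 [ 83. 214. 124.]
236 [ 83. 214. 123.]
237 [ 83. 214. 124.]
238 [ 83. 212. 130.]
239 [ 86. 198. 229.]
240 [ 87. 197. 238.]
241 [ 87. 197. 238.]
```

View pics/w12a.png

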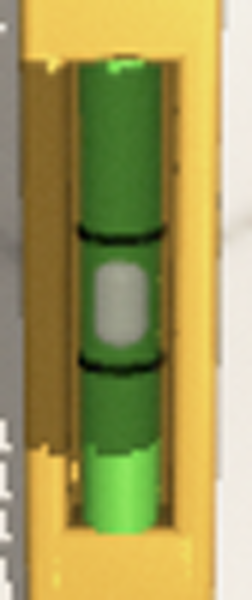

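Request:
servo_tool --commands '[{"dp": [0, 0, 60], "turn": [0, 0, 0]}, {"dp": [0, 0, 120], "turn": [0, 0, 0]}, {"dp": [0, 0, 150], "turn": [0, 0, 0]}, {"dp": [0, 0, 150], "turn": [0, 0, 0]}, {"dp": [0, 0, 150], "turn": [0, 0, 0]}]'

```text
clock: 11.77
eef_pos: [471.8, 93.6, 237.8]
eef_rot: [-1.566, 0.007, 1.361]
wrist_force: [0.2, 0.0, 0.7]
finger_gap: 56.5
```

Request:
servo_tool --commands '[{"dp": [0, 0, 0], "turn": [0, 0, 0]}, {"dp": [0, 0, 0], "turn": [0, 0, 0]}, {"dp": [0, 0, 0], "turn": [0, 0, 0]}]'

```text
clock: 12.02
eef_pos: [472.1, 93.4, 237.6]
eef_rot: [-1.566, 0.007, 1.361]
wrist_force: [0.3, 0.5, 0.2]
finger_gap: 56.6
```

```bash
python3 -c "
from h import *
from cell import manip
look(13); bub2(13)
print(manip.read_state()['qd'].round(3)); print(manip.sign_off())"
```

```text
13 ends -58.5 66.5 mid 4.0 bubble 5.15 rel 1.15
vial -35.91 46.23 mid 5.16 bubble edges -3.0 13.5 5.25 lines [-6.08 17.65] 5.78
[-0.003  0.005 -0.002  0.001 -0.    -0.001]
the job is handed in; nothing more can be done
None
```

The slab is level: I gripped the shim by its block, pushed it thin end first under the near foot until the bubble centred, then let go and backed the arm away. The job was handed in at about 12 s of the 67 s allowed.

- **Bubble:** in the wrist-camera close-up after release, the bubble's midpoint was about 0.2 mm from the midpoint between the two black lines. The top-camera reading stayed the same from release to hand-in.
- **Disagreement:** the coarser top-camera cues did not quite agree. Measured against the vial ends the bubble was centred, but against the level's ends it read about 1 mm off, and against the lines about 0.6 mm off the other way. I trusted the close-up.
- **Forces:** the readings taken at the end of each push showed at most about 15 N horizontally, with up to 11 N vertically. The shim did not jam.
- **Scene:** the shim's block lay in line under the slab's near edge. Both chocolates were in place on the slab, and nothing else I could see had moved. I did not measure the shim's flatness, only judged it from the pictures.

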